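# Make up the tea kit and the hob kit

## Task

Make up two kits from the things along the front of the worktop: on the tray with the square wells the tea kit, which is the tea canister and the kitchen timer; on the tray with the round wells the hob kit, which is the burner cap and the matchbox. Give each thing a well of its own, lying flat on the well's floor and about in its middle, and never let the canister tip over. Leave the scourer and the teaspoon where they are.

Things in the scene. Friction and masses are not known exactly. Their poses are not given: they have to be found in the camera images.
- square_well_tray: wooden kit tray, fixed, 98 mm (its x) by 187 mm (its y), 8 mm thick. Origin: centre of its underside, z up. In its top are two equal square (82 x 82 mm) wells, 3 mm deep, lined with grey felt (well floor 5 mm above the origin), centred on its y axis 46 mm either side of the origin. Lies in either of two rows, one behind the other, on the worktop between hob and sink
- round_well_tray: wooden kit tray, fixed, 98 mm (its x) by 187 mm (its y), 8 mm thick. Origin: centre of its underside, z up. In its top are two equal round (82 mm diameter) wells, 3 mm deep, lined with grey felt (well floor 5 mm above the origin), centred on its y axis 46 mm either side of the origin. Lies in either of two rows, one behind the other, on the worktop between hob and sink
- canister: light grey round tea canister, 70 mm diameter, 105 mm tall, 0.35 kg, smooth body up to 67 mm, then the lid, which is fixed on; its shoulder is 92 mm up and a knob, 20 mm across, stands on it from 87 to 105 mm: it can be lifted by the knob. Origin: centre of the underside, z up. Stands upright. Starts somewhere in the row along the front of the worktop, before the sink
- timer: round twist kitchen timer, white base and teal top, 66 mm diameter, 46 mm tall, 0.11 kg. Origin: centre of the underside, z up. Stands upright; the dial does not turn. Starts somewhere in the row along the front of the worktop, before the sink
- burner_cap: small black flat burner cap, a disc of 59 mm diameter, 8 mm thick, 0.10 kg. Origin: centre of the underside, z up. Lies flat on the worktop. Starts somewhere in the row along the front of the worktop, before the sink
- matchbox: closed matchbox, 36 mm (its x) by 56 mm (its y) by 16 mm tall, 0.02 kg; it does not open. Origin: centre of the underside, z up (underside panel reaches 1 mm below it). Lies flat. Starts somewhere in the row along the front of the worktop, before the sink
- scourer: ball of steel wool, 50 mm across, 30 mm tall; belongs to neither kit, stays where it is. Lies at the right-hand end of the row. Origin: centre of the underside.
- teaspoon: steel teaspoon, 130 x 26 x 11 mm, behind the trays; stays where it is. Origin: centre of its underside, its length along its x.

How it is judged (in metres and radians):
At the end, for the whole second after the job is handed in: Canister and timer in the two wells of the square-well tray, burner cap and matchbox in the two wells of the round-well tray, one to a well: each within 13 mm of a well's centre along each axis of the tray, on the well's floor (within 2 mm), upright or flat (within 0.06 rad), released and at rest (x of canister in the frame of square_well_tray between -0.013 and 0.013 m and (y of canister in the frame of square_well_tray between 0.033 and 0.059 m or y of canister in the frame of square_well_tray between -0.059 and -0.033 m) and z of canister in the frame of square_well_tray between 0.002 and 0.007 m and angle between each of canister, timer, burner_cap, matchbox's own z axis and vertical below 0.06 rad and linear speed of each of canister, timer, burner_cap, matchbox below 0.02 m/s and angular speed of each of canister, timer, burner_cap, matchbox below 0.2 rad/s and contact force between the fingers and canister below 0.05 N and x of timer in the frame of square_well_tray between -0.013 and 0.013 m and (y of timer in the frame of square_well_tray between 0.033 and 0.059 m or y of timer in the frame of square_well_tray between -0.059 and -0.033 m) and z of timer in the frame of square_well_tray between 0.002 and 0.007 m and contact force between the fingers and timer below 0.05 N and x of burner_cap in the frame of round_well_tray between -0.013 and 0.013 m and (y of burner_cap in the frame of round_well_tray between 0.033 and 0.059 m or y of burner_cap in the frame of round_well_tray between -0.059 and -0.033 m) and z of burner_cap in the frame of round_well_tray between 0.002 and 0.007 m and contact force between the fingers and burner_cap below 0.05 N and x of matchbox in the frame of round_well_tray between -0.013 and 0.013 m and (y of matchbox in the frame of round_well_tray between 0.033 and 0.059 m or y of matchbox in the frame of round_well_tray between -0.059 and -0.033 m) and z of matchbox in the frame of round_well_tray between 0.002 and 0.008 m and contact force between the fingers and matchbox below 0.05 N); the robot touches nothing.
It fails at once if the canister is tipped (more than 0.6 rad) (angle between canister's own z axis and vertical above 0.6 rad).
It fails at once if the scourer or the teaspoon is displaced (more than 20 mm) (distance of any of scourer, teaspoon from where it was at the start of the episode above 0.02 m).
It also fails if it takes over 99 s, if anything falls off the work surface, if the arm or the gripper's body presses on something with over 40 N, if the wrist force passes 120 N, or if a joint passes its speed limit or range.

## Robot

A 6-joint arm with a two-finger parallel gripper is mounted at the origin on a cart in front of the work surface, level with it; the furniture and walls round the work are solid. World frame = base frame: x ahead of the robot, y to its left, z up, the work surface at z = 0. Lengths are in mm, angles in rad, forces in N, time in s.
With the tool pointing down it reaches from about 300 to 850 mm from the base axis. Payload 5.4 kg.
Tool frame: the origin (TCP) lies at the very end of the fingers, on their centre line; the grasp point (between the pads) lies robot.grip_depth behind it (robot.grip_depth is the distance from the TCP to the grasp point, in mm); z points along the fingers, y is the direction in which the jaws open and shut (so a half turn about z gives the same grasp; the last joint's range is limited). The gripper opens to 85 mm and grips with 20 to 120 N. Pads are 22 mm wide; open, the fingers measure 114 mm over their backs; the gripper's body (76 mm by 85 mm) begins 54 mm behind the grasp point. The pads swing forward as they close: fully open they stand 13 mm farther back than shut.
Start: joints at [1.109, 0.158, 1.597, -0, 1.386, -0.21], TCP at [143.271, 556.848, 202.799] pointing down, gripper open.
Joint ranges: [-2.91, 2.91], [-0.94, 2.29], [0.18, 2.7], [-1.29, 4.43], [0.17, 2.64], [-3, 3]. Speed limits (rad/s): [2.57, 2.57, 3.14, 3.14, 3.14, 3.14].

## Interface

Orientations are given as a unit quaternion [w, x, y, z].
In Python, from station import robot, eyes gives the robot as it stands. The module is installed in compiled form; this text tells all that it offers.
- The arm moves only by the shell command python3 -m crank 'ROWS' [FORCE]. ROWS is text: rows parted by semicolons, each of 5 numbers parted by spaces: the shift along the tool's x, y, z in mm, then the turn about the tool's z in rad, then the closure, from -1 (fully open) to 1 (shut). A call has 1 to 5 rows; each row is the pose to reach, as a shift and turn from the pose measured when the call began, along the tool's axes at that moment; what a row does not reach only later rows make up. A row lasts 1/8 s, in which the tool goes at most 62.5 mm and 10.7 degrees, less where a joint would pass 70% of its speed; a pose out of reach is approached as far as the arm can. A call with a gripper value outside its range is refused whole. The fingers move at their own pace and stop on an object; FORCE is the grip in N (left out, the last holds). Time passes only in rows, so rows that repeat a pose let the fingers close. It gives the time, the measured TCP pose, the force and the opening at its end, in the units of the state.
- robot.read_state(): the state, without advancing time (a new reading comes with each control period).
- eyes.capture(name): name is "scene" or "top" or "wrist"; returns the picture (420x560x3 uint8, red, green, blue); there is no depth.
- eyes.camera_model(name): a dict with "mtx" (3x3 intrinsics, pixels), "position" and "attitude" of the camera in the world. Camera axes: x right, y down, z forward; pixel columns grow to the right and rows downward; lengths in mm; the calibration is good to about 2 mm. A picture is of the moment at which its call begins: read the wrist's pose just before it. camera_model takes no time and is no camera call; for the wrist camera it gives the pose at the moment of the call.
- robot.sign_off(): hands the job in, once; it reports no verdict.
The state is a dict: "time_s": time; "joint_positions": joint angles; "qd": joint speeds; "tau": joint torques, N m; "eef_pos": TCP position; "tcp_rot": TCP orientation; "contact_force": force on the tool from outside, world axes, zero at the start; "moment": the same for the moment, N m; "opening": finger opening in mm.
Only numpy, scipy, OpenCV 4.12 (cv2) and the standard library are available. Lean on these libraries where they do the work, as an engineer would, in place of code of your own. Each camera call takes 0.05 s, during which the arm holds its last target. There are 200 camera calls.

## Working session

There is one attempt and no reset: what is moved stays moved. The work goes in short steps, Python scripts to look and compute and a shell command to move; the robot and the scene stay as the last step left them, time stands still between calls to the robot, and variables do not carry over. Pictures are saved under pics/ and viewed, about 12 in all and at most 16, crops included, and the job is handed in when it is done.

```bash
mkdir -p pics; python3 - <<'E'
from station import robot, eyes
import cv2
print(robot.read_state(), robot.grip_depth)
for n in ("scene","top"):
    im=eyes.capture(n); cv2.imwrite(f"pics/{n}0.png",cv2.resize(im[:,:,::-1],(800,600),interpolation=cv2.INTER_CUBIC))
    print(n,eyes.camera_model(n))
E
```

```text
{'time_s': 0.0, 'joint_positions': array([ 1.10888891e+00,  1.59060699e-01,  1.59824793e+00,  9.74228571e-06,
        1.38619443e+00, -2.10117316e-01]), 'qd': array([ 1.65576629e-05,  1.18817258e-03,  5.81370168e-04, -1.07172258e-04,
       -4.32352039e-04,  4.71182046e-04]), 'tau': array([ 1.11889813e-04, -3.96010745e+01, -3.31423116e+01, -9.11734901e-05,
        8.65666108e-03,  7.62143202e-07]), 'eef_pos': array([142.98159552, 556.26011276, 201.8025438 ]), 'tcp_rot': array([-3.19475245e-04,  1.25563585e-01,  9.92085114e-01, -9.00209639e-04]), 'contact_force': array([ 0.6650249 ,  0.15924563, -0.83237151]), 'moment': array([-0.03717943, -0.01620657, -0.02700515]), 'opening': 85.30368407921715} 18.700000000000003
scene {'mtx': array([[451.33219119,   0.        , 279.08325105],
       [  0.        , 451.33219119, 211.3169268 ],
       [  0.        ,   0.        ,   1.        ]]), 'position': array([ -58.75245295, -686.30413525,  631.55646149]), 'attitude': array([-0.42997031,  0.79850827, -0.37126487,  0.1991795 ])}
top {'mtx': array([[455.49935946,   0.        , 279.519177  ],
       [  0.        , 455.49935946, 208.97185053],
       [  0.        ,   0.        ,   1.        ]]), 'position': array([ 407.28243463,  -83.12638722, 1041.36455925]), 'attitude': array([-0.05990011,  0.70666763, -0.70122394,  0.07292345])}
```

View pics/top0.png

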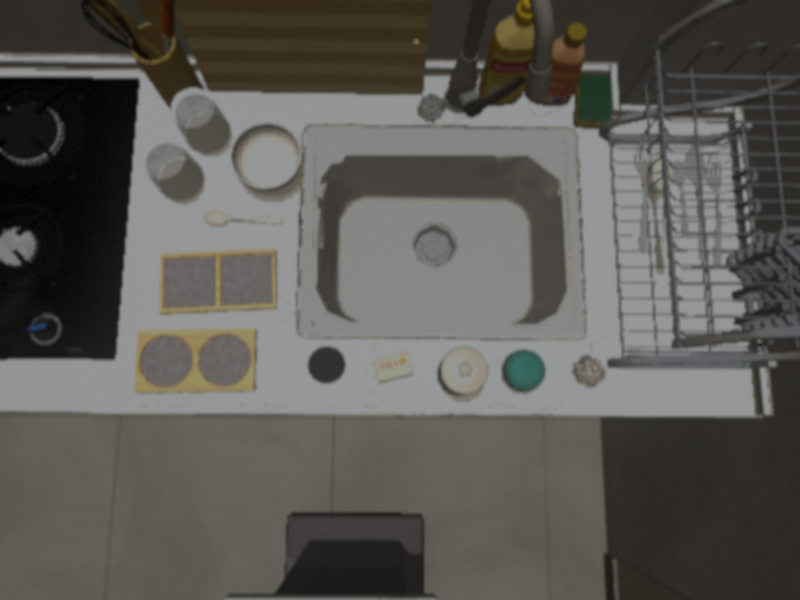

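View pics/scene0.png

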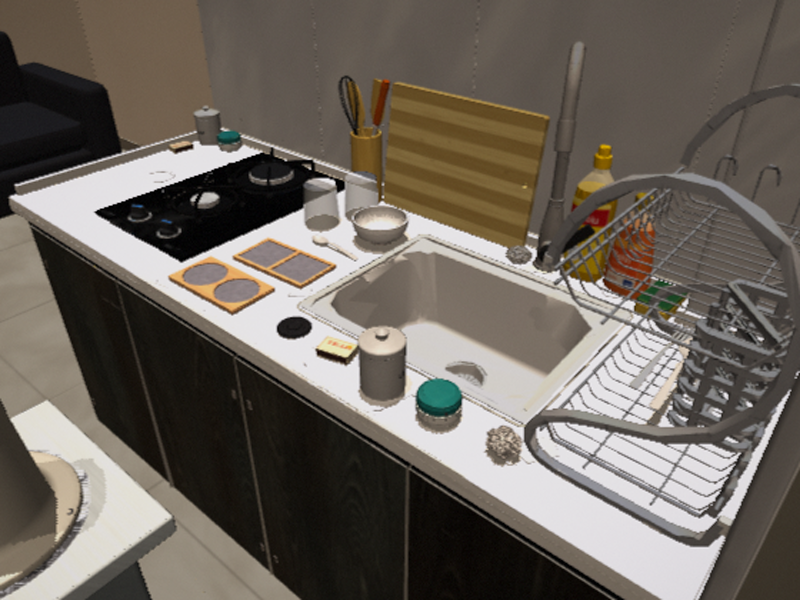

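The top view (800 px wide) shows, at z≈0: round tray with wells at (166,360) and (224,359), and square tray with wells at (189,282) and (247,279). Cap is at (326,364), matchbox at (392,367), canister knob at (465,369), timer at (524,370), scourer at (588,370) and spoon at (243,218).

```bash
cat > h.py <<'E'
from station import robot, eyes
import numpy as np, cv2
from scipy.spatial.transform import Rotation as R
def rot(q): return R.from_quat(np.roll(q,-1)).as_matrix()
def px2w(cm,u,v,z):
    d=rot(cm["attitude"])@np.linalg.inv(cm["mtx"])@[u,v,1]
    p=cm["position"]; return p+d*(z-p[2])/d[2]
def w2px(cm,P):
    c=rot(cm["attitude"]).T@(np.array(P,float)-cm["position"]); c=cm["mtx"]@c; return c[:2]/c[2]
def go(x,y,z,yaw=None):
    """shift in tool axes from now to world target; yaw = wanted world angle of tool y axis"""
    s=robot.read_state(); M=rot(s["tcp_rot"]); d=M.T@(np.array([x,y,z])-s["eef_pos"])
    a=np.arctan2(M[1,1],M[0,1]); t=0
    if yaw is not None: t=-((yaw-a+np.pi/2)%np.pi-np.pi/2)   # tool z down: sign flips
    print("pos",s["eef_pos"].round(1),"yaw",round(a,3),"shift",d.round(1),"turn",round(t,3),"j",s["joint_positions"].round(2),"F",s["contact_force"].round(1),"open",round(s["opening"],1),"t",s["time_s"])
def snap(n,f,crop=None,size=(800,600)):
    cm=eyes.camera_model(n); im=eyes.capture(n)[:,:,::-1]
    if crop: u,v,w,h=crop; im=im[v:v+h,u:u+w]
    cv2.imwrite("pics/"+f,cv2.resize(im,size,interpolation=cv2.INTER_CUBIC)); return cm
E
python3 - <<'E'
from h import *
cm=eyes.camera_model("top")
for n,u,v,z in [("rA",166,360,5),("rB",224.5,359,5),("sA",189,282,5),("sB",247.5,279,5),("cap",326,364,8),("match",392.5,367,16),("knob",465,369,105),("timer",524,370,46),("scour",588,370,20),("spoon",243,218,5),("edge",330,412,0),("sinkfront",440,338,0)]:
    print(n,px2w(cm,(u+.5)*.7-.5,(v+.5)*.7-.5,z).round(1))
print(eyes.camera_model("wrist"))
go(300,-320,200,0)
E
```

```text
rA [502.5 267.2   5. ]
rB [504.8 175.2   5. ]
sA [629.  239.4   5. ]
sB [634.9 145.3   5. ]
cap [497.8  14.1   8. ]
match [493.2 -91.1  16. ]
knob [ 483.7 -194.7  105. ]
timer [ 487.6 -292.2   46. ]
scour [ 490.5 -398.8   20. ]
spoon [738.1 157.9   5. ]
edge [423.1   6.6   0. ]
sinkfront [ 541.8 -167.5    0. ]
{'mtx': array([[359.99575092,   0.        , 276.68802076],
       [  0.        , 359.99575092, 205.81108459],
       [  0.        ,   0.        ,   1.        ]]), 'position': array([ 78.10636784, 573.63500978, 373.93860819]), 'attitude': array([0.10677858, 0.7830031 , 0.60725781, 0.08211227])}
pos [143.  556.3 201.9] yaw 1.319 shift [-370.4 -809.5    3.1] turn 1.319 j [ 1.11  0.16  1.6   0.    1.39 -0.21] F [-0.3  0.9 -0.7] open 85.3 t 0.1
```

```bash
python3 -m crank '-209 -223 0 0.93 -1;-209 -223 0 0.93 -1;-209 -223 0 0.93 -1;-209 -223 0 0.93 -1;-209 -223 0 0.93 -1' 40; python3 -c "
from h import *
go(480,0,200,0);go(484,-292,170,0)"
```

```text
time_s: 0.72
eef_pos: [290.2, 286.4, 201.9]
tcp_rot: [0.0, 0.56, 0.829, -0.001]
contact_force: [0.4, -0.9, 0.2]
opening: 85.4
pos [290.2 286.4 201.9] yaw 0.383 shift [-336.5   69.     2.2] turn 0.383 j [ 0.48 -0.3   2.03 -0.    1.41  0.1 ] F [ 0.4 -0.9  0.2] open 85.4 t 0.725
pos [290.2 286.4 201.9] yaw 0.383 shift [-608.8  -36.4   32.7] turn 0.383 j [ 0.48 -0.3   2.03 -0.    1.41  0.1 ] F [ 0.4 -0.9  0.2] open 85.4 t 0.725
```

```bash
python3 -m crank '-300 62 0 0.38 -1;-300 62 0 0.38 -1;-300 62 0 0.38 -1;-300 62 0 0.38 -1;-300 62 0 0.38 -1'; python3 -c "
from h import *
go(484,-292,170,0)"
```

```text
time_s: 1.35
eef_pos: [460.5, 29.2, 202.0]
tcp_rot: [0.0, 0.706, 0.708, -0.001]
contact_force: [0.5, 0.5, 0.3]
opening: 85.5
pos [460.5  29.2 202. ] yaw 0.002 shift [-321.2   22.9   32.4] turn 0.002 j [-0.2  -0.14  1.9  -0.    1.38 -0.2 ] F [0.5 0.5 0.3] open 85.5 t 1.35
```

```bash
python3 -m crank '-300 23 32 0 -1;-300 23 32 0 -1;-300 23 32 0 -1;-300 23 32 0 -1;-300 23 32 0 -1';  python3 -m crank '-22 1 0 0 -1;-22 1 0 0 -1;-22 1 0 0 -1'; python3 -c "
from h import *
go(486,-292,170,0)
cm=snap('wrist','w1.png'); print(cm)
for P in [(487.6,-292.2,46),(483.7,-194.7,105)]: print(w2px(cm,P)/.7)"
```

```text
time_s: 1.98
eef_pos: [483.7, -272.9, 169.7]
tcp_rot: [-0.0, 0.707, 0.707, -0.001]
contact_force: [-0.5, 0.4, 0.6]
opening: 85.5
time_s: 2.35
eef_pos: [484.8, -293.4, 169.7]
tcp_rot: [-0.0, 0.706, 0.708, -0.001]
contact_force: [0.7, 0.7, 0.8]
opening: 85.4
pos [ 484.8 -293.4  169.7] yaw 0.002 shift [ 1.4  1.2 -0.3] turn 0.002 j [-0.76  0.16  1.66 -0.    1.32 -0.76] F [0.7 0.7 0.8] open 85.4 t 2.35
{'mtx': array([[359.99575092,   0.        , 276.68802076],
       [  0.        , 359.99575092, 205.81108459],
       [  0.        ,   0.        ,   1.        ]]), 'position': array([ 485.23879044, -225.67055287,  341.70510137]), 'attitude': array([ 1.34472633e-01,  9.90916504e-01,  1.23163904e-03, -2.76696628e-04])}
[399.45408827 269.083664  ]
[392.32806925  76.65646782]
```

View pics/w1.png

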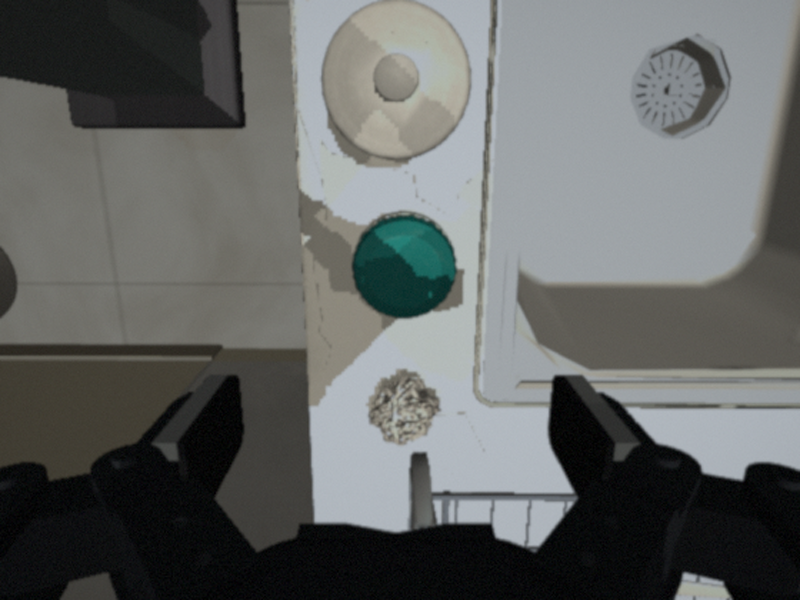

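The wrist view shows the timer at (405,264) and the knob at (397,77), both within about 3 mm of the top-view estimates. I'll use timer (489.5,-290.5) and knob (486,-194.7), and descend on the timer.

```bash
python3 -m crank '3 5 50 0 -1;3 5 100 0 -1;3 5 150 0 -1;3 5 150 0 -1;3 5 150 0 -1'; python3 -m crank '0 0 0 0 1;0 0 0 0 1;0 0 0 0 1;0 0 0 0 1;0 0 0 0 1' 40;python3 -c "
from h import *
go(630,240,120,0)"
```

```text
time_s: 3.02
eef_pos: [491.1, -290.7, 22.1]
tcp_rot: [0.001, 0.706, 0.708, -0.0]
contact_force: [0.3, 0.3, 1.4]
opening: 85.7
time_s: 3.65
eef_pos: [491.0, -290.7, 22.1]
tcp_rot: [0.001, 0.706, 0.708, -0.0]
contact_force: [-0.4, 0.7, -0.4]
opening: 0.4
pos [ 491.  -290.7   22.1] yaw 0.004 shift [529.9 141.1 -99. ] turn 0.004 j [-0.75  0.35  1.75 -0.    1.04 -0.75] F [-0.4  0.7 -0.4] open 0.4 t 3.65
```

Shut to 0.4 mm, so the timer is not between the pads. I'll look.

```bash
python3 -c "
from h import *
cm=snap('wrist','w2.png')
snap('scene','s2.png')"
```

```text
(no output)
```

View pics/s2.png

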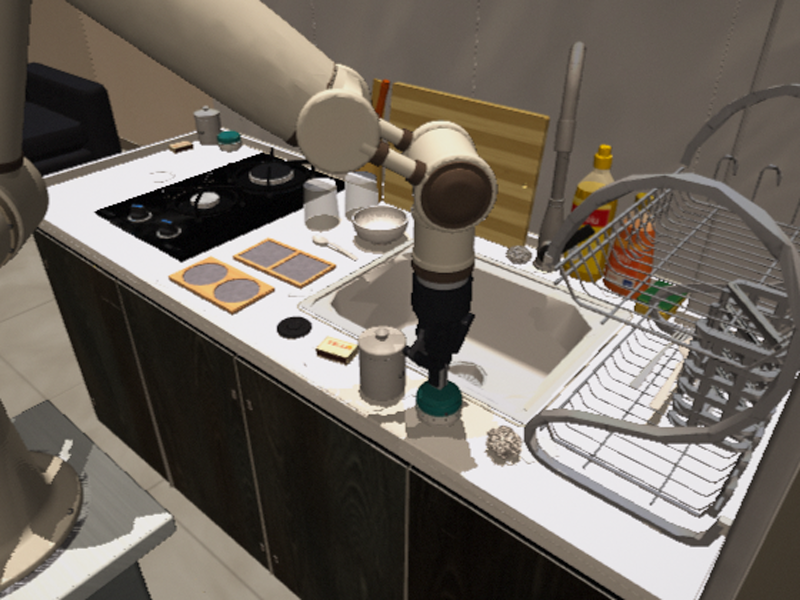

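View pics/w2.png

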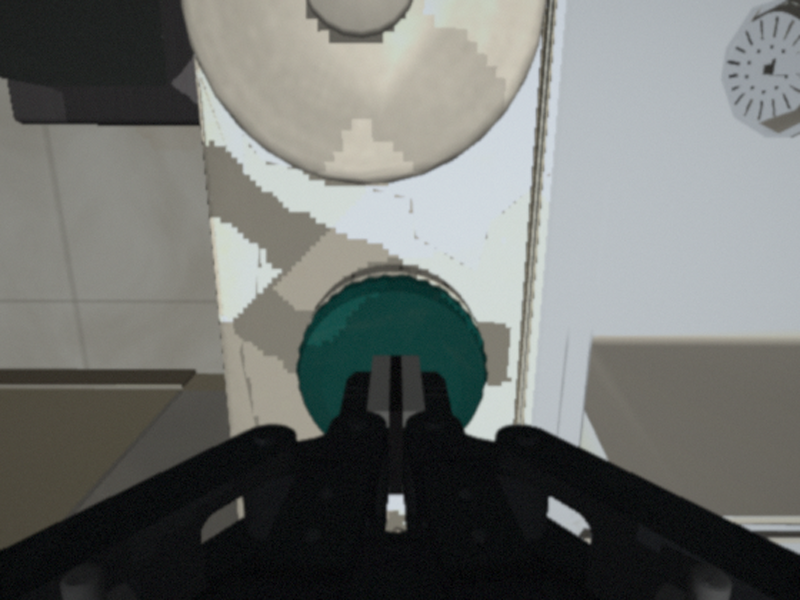

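```bash
python3 -c "
from h import *
s=robot.read_state(); p=s['eef_pos']
for n in ('wrist','scene','top'):
    cm=eyes.camera_model(n)
    for dz in (0,24,35): print(n,dz,(w2px(cm,p+[0,0,dz])/.7).round(0), cm['position'].round(0))
cm=eyes.camera_model('wrist')
for n,P in dict(timer=(490,-290.5,46),knob=(486,-194.7,105)).items(): print(n,w2px(cm,P)/.7)
cm=eyes.camera_model('scene')
for n,P in dict(timertop=(490,-290.5,46),knob=(486,-194.7,105)).items(): print(n,w2px(cm,P)/.7)
im=eyes.capture('scene')[:,:,::-1]
cv2.imwrite('pics/s3.png',cv2.resize(im[150:330,220:400],(720,720))[:600])
"
```

```text
wrist 0 [394. 349.] [ 491. -222.  194.]
wrist 24 [394. 377.] [ 491. -222.  194.]
wrist 35 [394. 393.] [ 491. -222.  194.]
scene 0 [437. 400.] [ -59. -686.  632.]
scene 24 [437. 387.] [ -59. -686.  632.]
scene 35 [437. 381.] [ -59. -686.  632.]
top 0 [520. 369.] [ 407.  -83. 1041.]
top 24 [523. 368.] [ 407.  -83. 1041.]
top 35 [524. 367.] [ 407.  -83. 1041.]
timer [390.63660427 376.53227912]
knob [362.41247356 -39.52238991]
timertop [436.65721126 387.04294313]
knob [381.74401136 327.21682026]
```

View pics/s3.png

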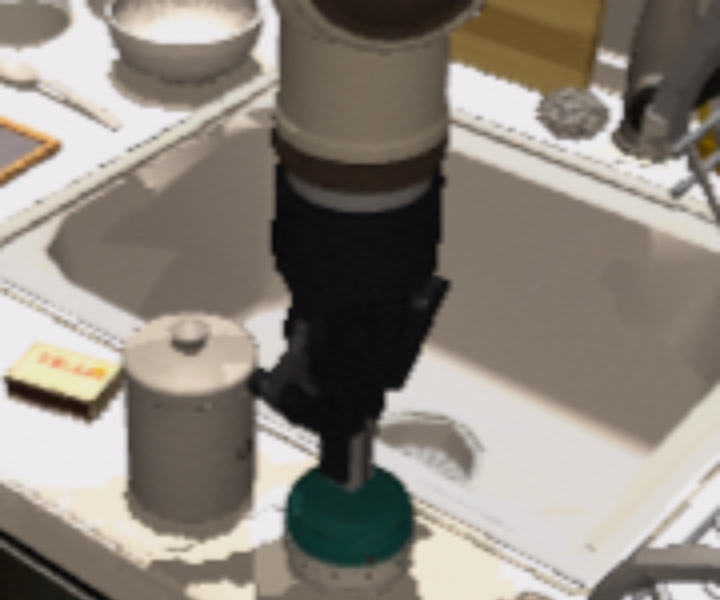

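The pictures show the shut fingertips ending at the dial's centre, with no force felt. I'll raise the arm a little, still shut, to see whether the tips were hidden in the dial or the height is off.

```bash
python3 -m crank '0 0 -60 0 1;0 0 -60 0 1;0 0 -60 0 1'; python3 -c "
from h import *
go(490,-290,20,0)
cm=eyes.camera_model('wrist'); a=eyes.capture('wrist')[:,:,::-1]; b=eyes.capture('scene')[:,:,::-1]
z=lambda i,u,v:cv2.resize(i[v:v+210,u:u+140],(400,600),interpolation=cv2.INTER_CUBIC)
cv2.imwrite('pics/c4.png',np.hstack([z(a,206,150),z(b,240,150)]))
p=robot.read_state()['eef_pos']
for dz in (0,24): print((w2px(cm,p+[0,0,dz])/.7).round(0),(w2px(cm,p+[0,11,dz])/.7).round(0),(w2px(eyes.camera_model('scene'),p+[0,0,dz])/.7).round(0))
"
```

```text
time_s: 4.18
eef_pos: [490.9, -290.5, 81.9]
tcp_rot: [0.001, 0.706, 0.708, -0.0]
contact_force: [-1.7, -0.4, -0.1]
opening: 0.1
pos [ 490.9 -290.5   81.9] yaw 0.004 shift [ 0.6 -1.  61.9] turn 0.004 j [-0.75  0.27  1.72 -0.    1.15 -0.75] F [-1.7 -0.4 -0.1] open 0.1 t 4.175
[392. 345.] [392. 316.] [437. 367.]
[391. 373.] [391. 340.] [438. 353.]
```

View pics/c4.png

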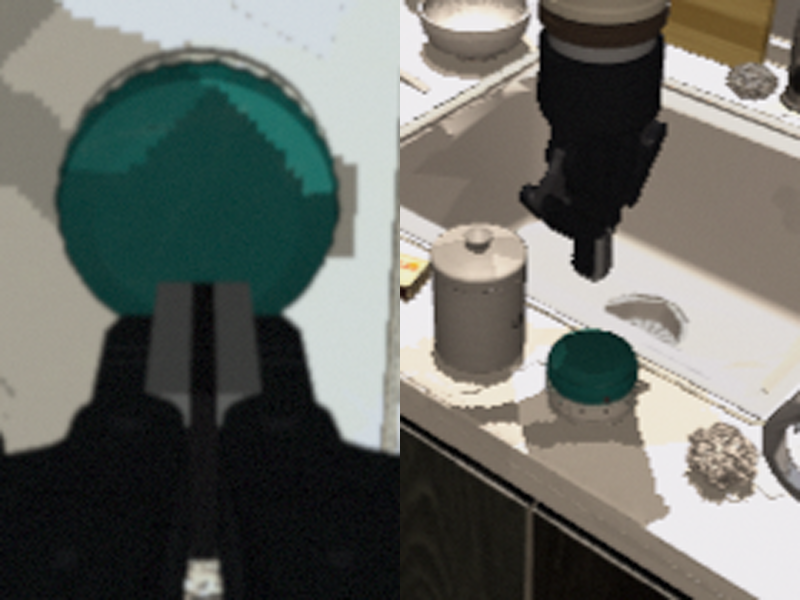

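The shut tips look about 25 mm higher than the reported TCP, in both the scene and wrist views. I'll feel for the timer's top (46 mm) with the shut fingers to calibrate this.

```bash
python3 -m crank '0 0 58 0 1;0 0 58 0 1;0 0 58 0 1;0 0 59 0 1;0 0 60 0 1'|grep -E 'eef|force'; python3 -m crank '0 0 2 0 1;0 0 2 0 1' |grep -E 'eef|force'; python3 -m crank '0 0 2 0 1;0 0 2 0 1' |grep -E 'eef|force'; python3 -m crank '0 0 2 0 1;0 0 2 0 1' |grep -E 'eef|force'
```

```text
eef_pos: [489.8, -289.6, 20.4]
contact_force: [-0.3, 0.4, 0.5]
eef_pos: [489.7, -289.4, 18.2]
contact_force: [-0.5, 0.6, -1.1]
eef_pos: [490.0, -289.6, 17.6]
contact_force: [-2.5, 2.1, 9.7]
eef_pos: [490.0, -289.7, 17.5]
contact_force: [-5.8, 4.5, 15.5]
```

Contact is at a reported z of 17.8, so the true shut tip is about 28 mm above the reported TCP (about 41 mm when open). I'll re-grasp the timer with that offset.

```bash
python3 -m crank '0 0 -35 0 -1;0 0 -35 0 -1;0 0 -35 0 -1;0 0 -35 0 -1;0 0 -35 0 -1' 40|grep -E 'eef|force|open'; python3 -m crank '0 0 35 0 -1;0 0 68 0 -1;0 0 68 0 -1;0 0 68 0 -1' |grep -E 'eef|force|open'; python3 -m crank '0 0 0 0 1;0 0 0 0 1;0 0 0 0 1;0 0 0 0 1' |grep -E 'eef|force|open'
```

```text
eef_pos: [489.5, -289.2, 51.5]
contact_force: [0.0, 0.5, 0.3]
opening: 85.2
eef_pos: [489.9, -289.6, -15.5]
contact_force: [0.7, -0.0, 0.5]
opening: 85.4
eef_pos: [491.2, -290.9, -13.3]
contact_force: [-0.6, 0.8, 5.8]
opening: 63.5
```

```bash
python3 -m crank '0 0 -60 0 1;0 0 -120 0 1;0 0 -130 0 1;0 0 -130 0 1;60 0 -130 0 1'|grep -E 'eef|force|open'; python3 -m crank '60 16 0 0 1;120 32 0 0 1;180 48 0 0 1;240 63 0 0 1;300 80 0 0 1'|grep -E 'eef|force|open'; python3 -c "
from h import *
go(610,190,117,0)"
```

```text
eef_pos: [490.0, -231.9, 114.7]
contact_force: [0.2, 1.7, -1.3]
opening: 63.7
eef_pos: [568.3, 70.2, 111.2]
contact_force: [0.7, 0.0, -0.7]
opening: 63.6
pos [568.3  70.2 111.2] yaw -0.0 shift [119.8  41.7  -6.3] turn -0.0 j [-0.09  0.24  1.69 -0.    1.22 -0.09] F [ 0.7  0.  -0.7] open 63.6 t 8.525
```

```bash
python3 -m crank '60 30 0 0 1;105 50 0 0 1;105 50 0 0 1;105 50 0 0 1'|grep -E 'eef|force|open'; python3 -c "
from h import *
go(629,239,117,0)
cm=snap('wrist','w5.png')
for P in [(629,239.4,5),(634.9,145.3,5),(502.5,267.2,5)]: print((w2px(cm,P)/.7).round(0))
print(cm['position'],cm['attitude'])"
```

```text
eef_pos: [616.5, 174.7, 108.0]
contact_force: [-0.8, -0.4, -2.0]
opening: 63.3
pos [616.5 174.7 108. ] yaw 0.0 shift [64.2 12.4 -9.3] turn 0.0 j [ 0.09  0.42  1.48 -0.    1.26  0.09] F [-0.8 -0.4 -2. ] open 63.3 t 9.025
[421. 158.]
[429. 330.]
[171. 101.]
[618.81885549 242.90129222 279.86545547] [ 1.35497544e-01  9.90763367e-01  8.11806546e-04 -5.26383149e-03]
```

View pics/w5.png

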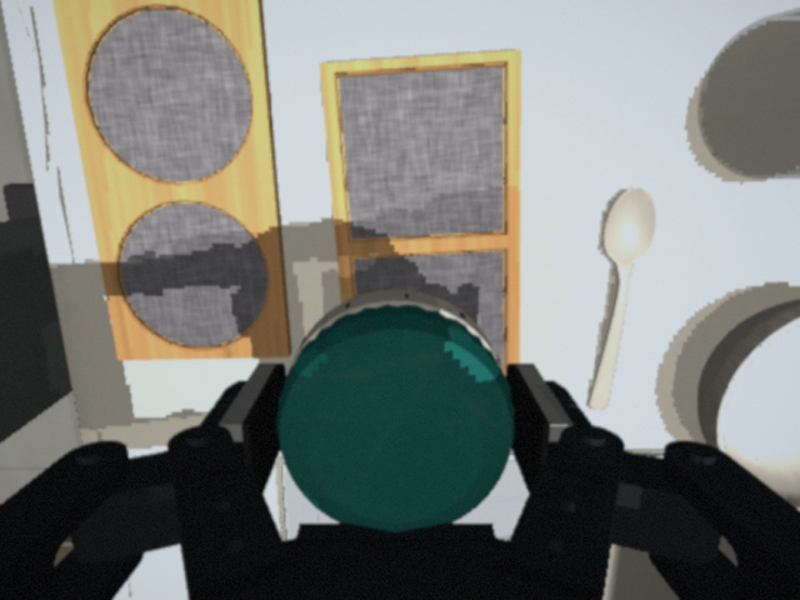

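Square well A is centred at (424,151), about 3 mm from the estimate. Its 82 mm width also confirms the camera height, so the offset is only in the finger length. Lowering the timer there.

```bash
python3 -m crank '60 14 0 0 1;66 14 30 0 1;66 14 60 0 1;66 14 90 0 1;66 14 105 0 1'|grep -E 'eef|force|open'; python3 -m crank '0 0 8 0 1;0 0 8 0 1;0 0 8 0 1'|grep -E 'eef|force|open';
```

```text
eef_pos: [628.0, 238.2, 0.9]
contact_force: [-0.1, -0.3, -0.5]
opening: 63.1
eef_pos: [628.8, 238.1, -5.9]
contact_force: [0.5, 1.2, -1.7]
opening: 63.5
```

```bash
python3 -m crank '2 2 1 0 1;2 2 3 0 1;2 2 3 0 1'|grep -E 'eef|force|open'; python3 -m crank '0 0 0 0 -1;0 0 0 0 -1;0 0 0 0 -1;0 0 -40 0 -1;0 0 -100 0 -1'|grep -E 'eef|force|open'; python3 -m crank '0 0 -60 0 0;-60 0 -60 0 0;-120 0 -60 0 0;-130 0 -60 0 0'|grep -E 'eef|force|open'; python3 -c "
from h import *
go(486,-194.7,145,0)
cm=snap('wrist','w6.png')
for P in [(629,239.4,5),(634.9,145.3,5)]: print((w2px(cm,P)/.7).round(0))
"
```

```text
eef_pos: [631.6, 240.4, -8.3]
contact_force: [1.0, 0.2, 1.1]
opening: 63.2
eef_pos: [630.4, 240.1, 90.0]
contact_force: [0.9, -0.5, 0.4]
opening: 85.8
eef_pos: [631.0, 106.8, 150.6]
contact_force: [1.2, 0.1, -1.0]
opening: 43.0
pos [631.  106.8 150.6] yaw -0.007 shift [-302.5 -142.7    9.2] turn -0.007 j [-0.02  0.38  1.44 -0.    1.34 -0.01] F [ 1.2  0.1 -1. ] open 43.0 t 11.575
[393.  31.]
[404. 201.]
```

View pics/w6.png

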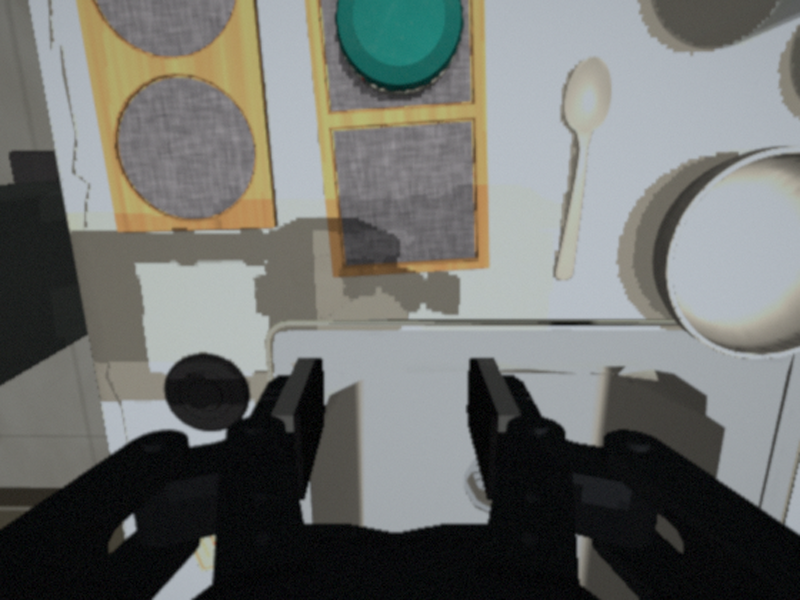

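The timer sits in well A (centre about (400,27)). Well B is centred at (406,193). Also measuring round well B at (187,147) and the cap at (207,391) from here, then going to the canister.

```bash
python3 -c "
from h import *
cm=eyes.camera_model('wrist')
for n,u,v,z in [('sB',406,193,5),('rB',187,147,5),('cap',207,391,8),('timer',400,27,46)]: print(n,px2w(cm,(u+.5)*.7-.5,(v+.5)*.7-.5,z).round(1))
"; python3 -m crank '-55 -28 0 0 0;-110 -56 0 0 0;-165 -84 0 0 0;-220 -112 0 0 0;-275 -140 0 0 0'|grep -E 'eef|force|open';python3 -c "
from h import *
go(486,-194.7,145,0)"
```

```text
sB [635.8 150.6   5. ]
rB [505.2 178.3   5. ]
cap [501.5  20.1   8. ]
timer [632.8 233.4  46. ]
eef_pos: [488.9, -167.0, 154.0]
contact_force: [0.6, -0.5, -0.8]
opening: 42.7
pos [ 488.9 -167.   154. ] yaw -0.005 shift [-27.6  -2.6   9.1] turn -0.005 j [-0.56  0.06  1.8  -0.01  1.29 -0.55] F [ 0.6 -0.5 -0.8] open 42.7 t 12.25
```

```bash
python3 -m crank '-28 -2 10 0 0;-28 -2 10 0 0;-28 -2 10 0 0'|grep -E 'eef|force|open';python3 -c "
from h import *
go(486,-194.7,65,0)
cm=snap('wrist','w7.png')
p=robot.read_state()['eef_pos']
for P in [(486,-194.7,105),p+[0,0,31],p+[0,11,31]]: print((w2px(cm,P)/.7).round(0))"
```

```text
eef_pos: [487.1, -193.7, 144.2]
contact_force: [0.0, -0.2, -0.1]
opening: 42.9
pos [ 487.1 -193.7  144.2] yaw -0.004 shift [-0.8  0.2 79.2] turn -0.004 j [-0.6   0.09  1.79 -0.01  1.27 -0.59] F [ 0.  -0.2 -0.1] open 42.9 t 12.625
[393. 317.]
[392. 387.]
[392. 353.]
```

View pics/w7.png

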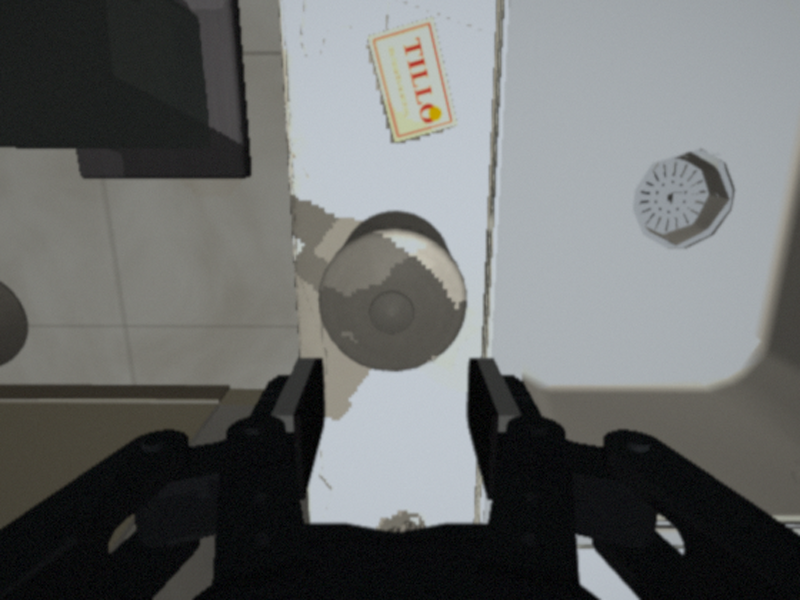

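The knob is at (392,312), within 3 mm. The matchbox is centred at (413,81), with its short axis turned about +0.24 rad from x. Measuring it, then lifting the canister.

```bash
python3 -c "
from h import *
cm=eyes.camera_model('wrist')
f=lambda u,v,z:px2w(cm,(u+.5)*.7-.5,(v+.5)*.7-.5,z)
print(f(413,81,15).round(1)); a=f(425,133.5,15)-f(400.5,29,15); print(a, np.arctan2(a[0],-a[1]))
"; python3 -m crank '1 0 50 0 0;1 0 79 0 0;1 0 79 0 0;1 0 79 0 0'|grep -E 'eef|force|open';python3 -m crank '0 0 0 0 1;0 0 0 0 1;0 0 0 0 1;0 0 0 0 1' 70|grep -E 'eef|force|open'
```

```text
[495.5 -88.9  15. ]
[ 13.67458188 -53.05207565   0.        ] 0.2522666111786623
eef_pos: [487.3, -192.8, 66.8]
contact_force: [-0.3, -0.1, 0.5]
opening: 42.8
eef_pos: [488.5, -193.8, 69.1]
contact_force: [-2.1, -0.3, 6.8]
opening: 13.8
```

```bash
python3 -m crank '0 0 -5 0 1;0 0 -10 0 1;0 0 -15 0 1;0 0 -20 0 1;0 0 -20 0 1'|grep -E 'eef|force|open'; python3 -c "
from h import *
a=eyes.capture('wrist')[:,:,::-1]; b=eyes.capture('scene')[:,:,::-1]
z=lambda i,u,v:cv2.resize(i[v:v+210,u:u+140],(400,600),interpolation=cv2.INTER_CUBIC)
cv2.imwrite('pics/c8.png',np.hstack([z(a,206,180),z(b,200,150)]))"
```

```text
eef_pos: [489.0, -193.8, 89.6]
contact_force: [1.0, -0.6, -4.0]
opening: 13.8
```

View pics/c8.png

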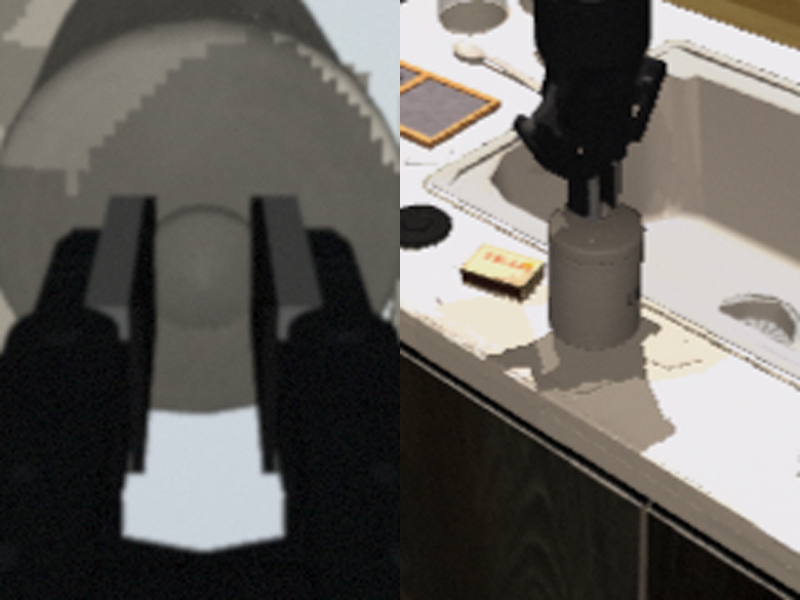

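Canister is hanging upright by its knob (weight about 4 N felt). Carrying it to well B.

```bash
python3 -m crank '0 0 -25 0 1;20 8 -45 0 1;55 23 -45 0 1;95 40 -45 0 1;135 58 -45 0 1'|grep -E 'eef|force|open'; python3 -m crank '40 17 0 0 1;80 34 0 0 1;120 52 0 0 1;160 69 0 0 1;195 84 0 0 1'|grep -E 'eef|force|open';python3 -c "
from h import *
go(636,149.5,95,0)"
```

```text
eef_pos: [547.5, -57.1, 132.1]
contact_force: [0.6, -0.8, -3.6]
opening: 14.2
eef_pos: [632.1, 139.3, 129.2]
contact_force: [0.3, -0.8, -3.6]
opening: 13.9
pos [632.1 139.3 129.2] yaw -0.002 shift [10.5  4.4 34.1] turn -0.002 j [ 0.03  0.41  1.44 -0.01  1.31  0.04] F [ 0.3 -0.8 -3.6] open 13.9 t 15.65
```

```bash
python3 -m crank '9 4 10 0 1;9 4 34 0 1;9 4 45 0 1;9 4 50 0 1;9 4 50 0 1'|grep -E 'eef|force|open';  python3 -m crank '0 0 3 0 1;0 0 5 0 1;0 0 5 0 1'|grep -E 'eef|force|open'
```

```text
eef_pos: [635.4, 147.4, 79.2]
contact_force: [0.4, 0.3, -4.1]
opening: 14.1
eef_pos: [635.6, 147.4, 74.5]
contact_force: [0.3, 0.3, -4.0]
opening: 14.0
```

```bash
python3 -m crank '0 0 2 0 1;0 0 2 0 1'|grep -E 'eef|force|open';  python3 -m crank '0 0 2 0 1;0 0 2 0 1'|grep -E 'eef|force|open'
```

```text
eef_pos: [636.5, 147.5, 74.5]
contact_force: [-2.1, 0.8, 5.5]
opening: 14.3
eef_pos: [637.3, 147.7, 74.6]
contact_force: [-4.9, 0.2, 6.4]
opening: 14.1
```

```bash
python3 -m crank '0 0 -2 0 0;0 0 -2 0 0;0 0 -2 0 0;0 0 -40 0 0;0 0 -90 0 0'|grep -E 'eef|force|open';  python3 -m crank '-55 -34 0 -0.1 0;-110 -70 0 -0.25 0;-165 -106 0 -0.25 0;-220 -140 0 -0.25 0;-235 -140 0 -0.25 0'|grep -E 'eef|force|open'; python3 -c "
from h import *
go(497,-88,80,0.25)
cm=snap('wrist','w9.png',size=(400,300)); snap('top','t9.png',size=(400,300))
cv2.imwrite('pics/j9.png',cv2.resize(np.hstack([cv2.imread('pics/w9.png'),cv2.imread('pics/t9.png')]),None,fx=1,fy=1))
print((w2px(cm,(496,-88.5,16))/1.4).round(0))"
```

```text
eef_pos: [636.7, 148.1, 163.6]
contact_force: [1.1, -1.1, -0.6]
opening: 43.0
eef_pos: [494.6, -88.7, 166.8]
contact_force: [-0.3, -0.7, -0.5]
opening: 42.6
pos [494.6 -88.7 166.8] yaw 0.245 shift [ 0.4  3.7 86.7] turn -0.005 j [-0.41  0.01  1.83 -0.01  1.31 -0.65] F [-0.3 -0.7 -0.5] open 42.6 t 18.4
[200. 130.]
```

View pics/j9.png

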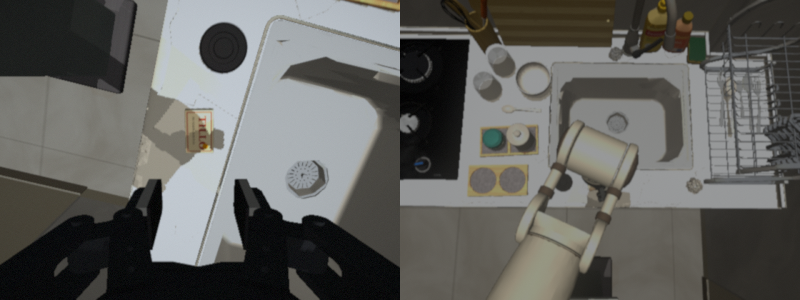

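Both tea items are in their wells in the top view. The matchbox is at (199,130), as predicted and square to the jaws. Descending on it.

```bash
python3 -m crank '0 1 60 0 -0.3;0 1 120 0 -0.3;0 1 170 0 -0.3;0 1 180 0 -0.3;0 1 180 0 -0.3'|grep -E 'eef|force|open';  python3 -m crank '0 0 5 0 -0.3;0 0 11 0 -0.3;0 0 11 0 -0.3'|grep -E 'eef|force|open'; python3 -m crank '0 0 0 0 1;0 0 0 0 1;0 0 0 0 1;0 0 0 0 1' 20|grep -E 'eef|force|open'
```

```text
eef_pos: [495.4, -89.6, -12.3]
contact_force: [0.2, -0.2, 0.2]
opening: 55.4
eef_pos: [495.4, -89.7, -23.1]
contact_force: [-0.6, -0.4, -0.5]
opening: 55.5
eef_pos: [495.8, -89.9, -22.6]
contact_force: [2.1, -0.0, 4.3]
opening: 36.7
```

```bash
python3 -m crank '0 0 -40 0 1;0 0 -80 0 1;0 0 -100 0 1;0 0 -100 0 1'|grep -E 'eef|force|open';  python3 -c "
from h import *
go(499,90,78,0);go(503,270,78,0)"
```

```text
eef_pos: [497.9, -89.6, 78.6]
contact_force: [-0.4, 0.3, -0.5]
opening: 36.5
pos [497.9 -89.6  78.6] yaw 0.245 shift [174.   44.6  -1. ] turn 0.245 j [-0.41  0.12  1.9  -0.01  1.12 -0.65] F [-0.4  0.3 -0.5] open 36.5 t 20.5
pos [497.9 -89.6  78.6] yaw 0.245 shift [347.6  92.   -2.7] turn 0.245 j [-0.41  0.12  1.9  -0.01  1.12 -0.65] F [-0.4  0.3 -0.5] open 36.5 t 20.5
```

```bash
python3 -m crank '55 14 0 0.1 1;110 29 0 0.24 1;165 44 0 0.24 1;220 58 0 0.24 1;275 73 0 0.24 1'|grep -E 'eef|force|open';  python3 -c "
from h import *
go(503,270,78,0)"
```

```text
eef_pos: [500.6, 196.5, 74.0]
contact_force: [1.3, 0.6, 0.5]
opening: 36.9
pos [500.6 196.5  74. ] yaw 0.005 shift [73.5  2.7 -4.7] turn 0.005 j [ 0.15  0.21  1.81 -0.01  1.14  0.15] F [1.3 0.6 0.5] open 36.9 t 21.125
```

```bash
python3 -c "
from h import *
cm=snap('wrist','w10.png')
for P in [(502.5,267.2,5),(504.8,175.2,5)]: print((w2px(cm,P)/.7).round(0))"
```

```text
[401. 143.]
[404. 336.]
```

View pics/w10.png

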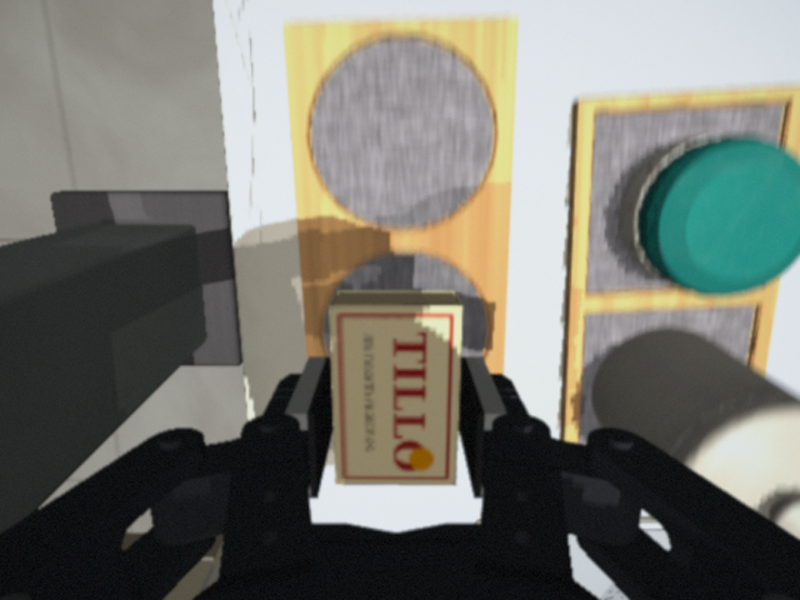

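Well A is centred at (402,131), about +4 mm from the estimate, and the matchbox is centred in the grip. Placing at about (503,271).

```bash
python3 -m crank '55 3 0 0 1;75 3 20 0 1;75 3 60 0 1;75 3 82 0 1;75 3 88 0 1'|grep -E 'eef|force|open';  python3 -c "
from h import *
go(503,270.5,-17.5,0)"
```

```text
eef_pos: [498.4, 276.4, -17.0]
contact_force: [-7.3, -3.5, 15.0]
opening: 37.0
pos [498.4 276.4 -17. ] yaw 0.008 shift [-5.9  4.5  0.5] turn 0.008 j [ 0.3   0.43  1.74 -0.    0.99  0.29] F [-7.3 -3.5 15. ] open 37.0 t 21.8
```

```bash
python3 -m crank '0 0 -6 0 1;-6 4 -6 0 1;-6 4 -6 0 1;-6 4 -6 0 1'|grep -E 'eef|force|open';  python3 -c "
from h import *
go(503,270.5,-16,0)"
```

```text
eef_pos: [502.9, 270.3, -10.7]
contact_force: [0.2, -0.2, -0.3]
opening: 36.9
pos [502.9 270.3 -10.7] yaw 0.008 shift [0.2 0.2 5.3] turn 0.008 j [ 0.28  0.42  1.73 -0.    1.    0.28] F [ 0.2 -0.2 -0.3] open 36.9 t 22.3
```

```bash
python3 -m crank '0 0 3 0 1;0 0 5 0 1;0 0 6 0 1;0 0 6 0 1'|grep -E 'eef|force|open'; python3 -m crank '0 0 0 0 -0.3;0 0 0 0 -0.3;0 0 0 0 -0.3;0 0 -40 0 -0.3;0 0 -100 0 -0.3'|grep -E 'eef|force|open'; python3 -m crank '-55 0 -40 0 -1;-110 0 -40 0 -1;-165 0 -40 0 -1;-220 0 -40 0 -1;-251 -1 -40 0 -1'|grep -E 'eef|force|open'; python3 -c "
from h import *
go(501,18,0,0)"
```

```text
eef_pos: [502.6, 270.3, -16.9]
contact_force: [0.5, -0.1, -0.6]
opening: 36.6
eef_pos: [502.3, 270.4, 82.1]
contact_force: [2.0, -0.3, -0.3]
opening: 55.3
eef_pos: [504.1, 17.3, 124.5]
contact_force: [-0.2, -0.1, -0.3]
opening: 85.0
pos [504.1  17.3 124.5] yaw 0.006 shift [  1.8  -0.6 124.6] turn 0.006 j [-0.2   0.07  1.86 -0.01  1.24 -0.2 ] F [-0.2 -0.1 -0.3] open 85.0 t 24.05
```

```bash
python3 -c "
from h import *
cm=snap('wrist','w11.png')
p=robot.read_state()['eef_pos']
for P in [(498,14,8),(501.5,20,8),(502.7,270.3,21),p+[0,0,41]]: print((w2px(cm,P)/.7).round(0))"
```

```text
[388. 278.]
[394. 268.]
[ 399. -313.]
[391. 412.]
```

View pics/w11.png

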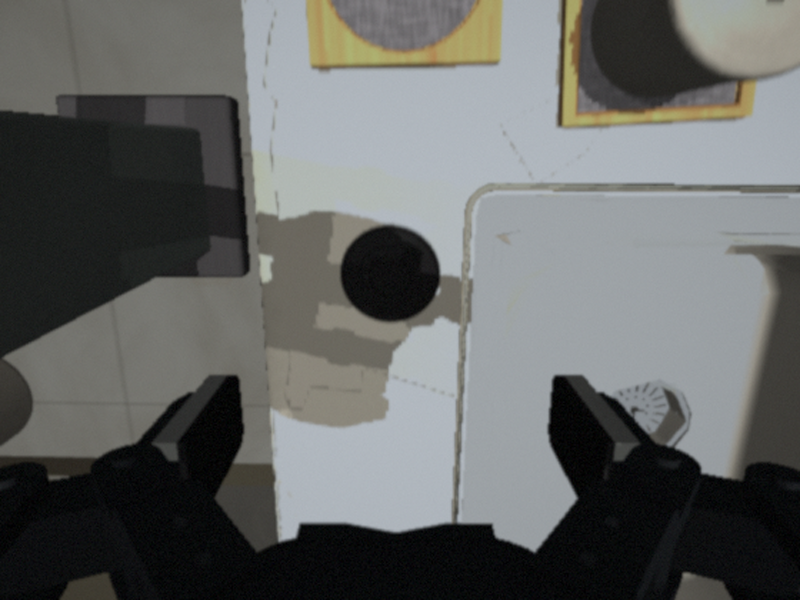

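The cap is centred at (390.5,273), i.e. (499.5,17). The sink rim begins about 42 mm to its right, so I'll turn the jaws along y for this grasp.

```bash
python3 -m crank '0 -4.5 0 0.4 -0.7;0 -4.5 0 0.8 -0.7;0 -4.5 0 0.93 -0.7;0 -4.5 30 0.93 -0.7;0 -4.5 40 0.93 -0.7'|grep -E 'eef|force|open'; python3 -m crank '0 0 20 0.4 -0.7;0 0 50 0.64 -0.7;0 0 70 0.64 -0.7;0 0 70 0.64 -0.7'|grep -E 'eef|force|open'; python3 -c "
from h import *
go(499.5,17,-30,1.5708)"
```

```text
eef_pos: [497.7, 14.7, 83.0]
contact_force: [-1.0, 0.7, -0.2]
opening: 72.4
eef_pos: [494.2, 14.5, 11.1]
contact_force: [-0.2, -0.0, 0.0]
opening: 72.7
pos [494.2  14.5  11.1] yaw -1.575 shift [ 6.4 -2.9 40.9] turn -0.004 j [-0.21  0.22  1.94 -0.02  1.    1.38] F [-0.2 -0.   0. ] open 72.7 t 25.225
```

```bash
python3 -m crank '6 -3 10 0 -0.7;6 -3 20 0 -0.7;6 -3 30 0 -0.7;6 -3 34 0 -0.7;6 -3 34 0 -0.7'|grep -E 'eef|force|open'; python3 -m crank '0 0 4 0 -0.7;0 0 6 0 -0.7;0 0 6 0 -0.7'|grep -E 'eef|force|open'
```

```text
eef_pos: [499.0, 17.2, -23.4]
contact_force: [1.1, 0.4, -0.2]
opening: 72.2
eef_pos: [498.7, 17.1, -29.5]
contact_force: [-0.0, 0.1, -0.6]
opening: 72.5
```

```bash
python3 -m crank '0 0 0.5 0 -0.4;0 0 0.5 0 1;0 0 0.5 0 1;0 0 0.5 0 1;0 0 0.5 0 1' 30|grep -E 'eef|force|open'
```

```text
eef_pos: [499.0, 16.9, -29.3]
contact_force: [-2.5, -0.6, 6.1]
opening: 57.0
```

```bash
python3 -m crank '0 0 -30 0 1;0 0 -60 0 1;0 0 -70 -0.18 1;0 0 -70 -0.36 1;0 0 -70 -0.54 1'|grep -E 'eef|force|open';python3 -c "
from h import *
go(502,110,40,0)"
```

```text
eef_pos: [500.8, 17.7, 40.6]
contact_force: [-0.6, -0.8, -0.8]
opening: 56.7
pos [500.8  17.7  40.6] yaw -1.029 shift [ 48.6 -78.4  -0.3] turn -1.029 j [-0.2   0.19  1.91 -0.02  1.07  0.84] F [-0.6 -0.8 -0.8] open 56.7 t 27.475
```

```bash
python3 -m crank '12 -20 0 -0.18 1;24 -40 0 -0.36 1;36 -60 0 -0.54 1;48 -78 0 -0.72 1;48 -78 0 -0.9 1'|grep -E 'eef|force|open';python3 -c "
from h import *
go(504.5,177,40,0)"
```

```text
eef_pos: [501.2, 110.7, 39.3]
contact_force: [-0.5, -0.5, -1.3]
opening: 56.4
pos [501.2 110.7  39.3] yaw -0.121 shift [66.2 -4.7 -1.4] turn -0.121 j [-0.01  0.22  1.88 -0.01  1.07  0.11] F [-0.5 -0.5 -1.3] open 56.4 t 28.1
```

```bash
python3 -m crank '25 -2 0 -0.12 1;50 -4 0 -0.12 1;66 -4 0 -0.12 1;66 -4 0 -0.12 1'|grep -E 'eef|force|open';python3 -c "
from h import *
go(504.5,177,-22,0)
cm=snap('wrist','w12.png')
for P in [(504.8,175.2,5),(505.2,178.3,5),(502.5,267.2,5)]: print((w2px(cm,P)/.7).round(0))"
```

```text
eef_pos: [505.1, 177.3, 38.4]
contact_force: [1.2, -1.0, -1.1]
opening: 56.8
pos [505.1 177.3  38.4] yaw 0.001 shift [ 0.3  1.2 60.4] turn 0.001 j [ 0.12  0.27  1.81 -0.01  1.08  0.12] F [ 1.2 -1.  -1.1] open 56.8 t 28.6
[396. 323.]
[397. 316.]
[390.  89.]
```

View pics/w12.png

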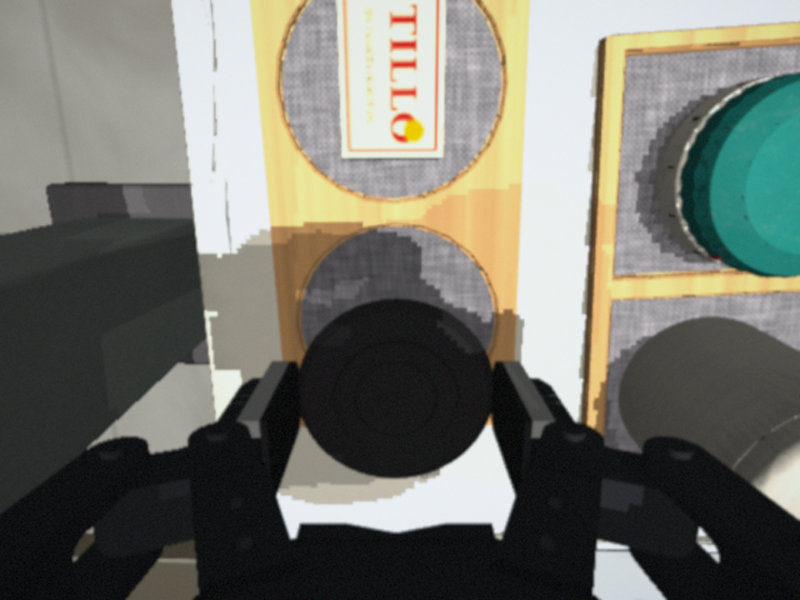

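Matchbox lies well inside well A. Well B is at about (397,316), and the cap is held about 3 mm forward of the tool. Lowering it with the tool at y≈175.

```bash
python3 -m crank '-2 0 20 0 1;-2 0 40 0 1;-2 0 54 0 1;-2 0 56 0 1;-2 0 56 0 1'|grep -E 'eef|force|open'; python3 -m crank '0 0 3 0 1;0 0 6 0 1;0 0 6 0 1'|grep -E 'eef|force|open'
```

```text
eef_pos: [503.9, 173.9, -17.1]
contact_force: [-0.2, 0.6, -1.8]
opening: 56.2
eef_pos: [504.0, 173.9, -23.0]
contact_force: [0.1, -0.3, -1.3]
opening: 56.4
```

```bash
python3 -m crank '0 0 1.5 0 1;0 0 1.5 0 1'|grep -E 'eef|force|open'; python3 -m crank '0 0 0 0 -0.8;0 0 0 0 -0.8;0 0 0 0 -0.8;0 0 -60 0 -0.8;0 0 -120 0 -0.8'|grep -E 'eef|force|open'; python3 -m crank '-60 -40 -30 0 -0.8;-120 -80 -30 0 -0.8;-180 -100 -30 0 -0.8;-240 -100 -30 0 -0.8;-300 -100 -30 0 -0.8'|grep -E 'eef|force|open'; python3 -m crank '-60 0 0 0 -1;-120 0 0 0 -1;-160 0 0 0 -1;-200 0 0 0 -1;-200 0 0 0 -1'|grep -E 'eef|force|open';python3 -c "
from h import *
snap('top','t13.png',crop=(80,140,140,105))
cm=eyes.camera_model('top')
for n,u,v,z in []: pass"
```

```text
eef_pos: [504.0, 174.0, -23.5]
contact_force: [-4.3, -0.8, 8.2]
opening: 56.6
eef_pos: [506.5, 175.0, 97.0]
contact_force: [1.9, 0.3, 0.7]
opening: 77.1
eef_pos: [407.4, -107.9, 133.1]
contact_force: [0.4, -0.5, 0.5]
opening: 76.7
eef_pos: [407.2, -310.2, 135.3]
contact_force: [0.4, 1.1, 0.5]
opening: 85.6
```

View pics/t13.png

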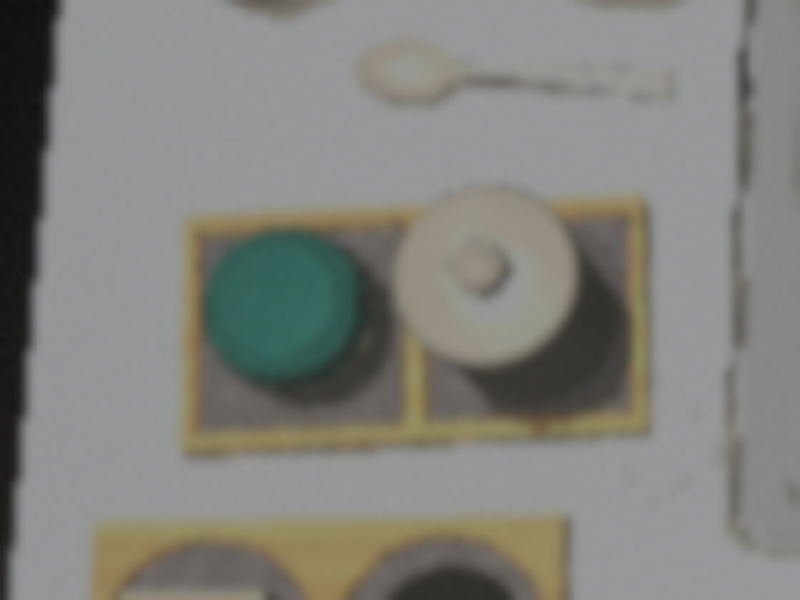

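The top view shows the timer at (284,305) and the knob at (478,266), with tray corners (187,215), (646,198), (186,455) and (648,433). The picture budget is used up, so I'll check the offsets numerically, with image code for the round tray.

```bash
python3 -c "
from h import *
cm=eyes.camera_model('top')
f=lambda u,v,z:px2w(cm,80+(u+.5)/5.714-.5,140+(v+.5)/5.714-.5,z)
C=[f(*c,8) for c in [(187,215),(646,198),(186,455),(648,433)]]; c=sum(C)/4
ax=(C[0]+C[2]-C[1]-C[3]); ax/=np.linalg.norm(ax); ex=np.array([ax[1],-ax[0],0])
print('size',np.linalg.norm(C[0]-C[1]),np.linalg.norm(C[0]-C[2]))
for n,P in [('timer',f(284,305,47)),('knob',f(478,266,110))]: print(n,((P-c)@ex).round(1),((P-c)@ax).round(1))
im=eyes.capture('top'); hsv=cv2.cvtColor(im,cv2.COLOR_RGB2HSV)
y0,y1,x0,x1=226,280,88,186
h=hsv[y0:y1,x0:x1]; g=im[y0:y1,x0:x1].astype(int)
tray=(h[...,1]>110)&(h[...,2]>90)&(h[...,0]>10)&(h[...,0]<35)
pts=np.argwhere(tray)[:,::-1].astype(np.float32); r=cv2.minAreaRect(pts); print('rect',r)
B=[px2w(cm,q[0]+x0,q[1]+y0,8) for q in cv2.boxPoints(r)]; c2=sum(B)/4
print('sizes',np.linalg.norm(B[0]-B[1]),np.linalg.norm(B[1]-B[2]),c2)
ax=max([B[0]-B[1],B[1]-B[2]],key=np.linalg.norm); ax=ax*np.sign(ax[1])/np.linalg.norm(ax); ex=np.array([ax[1],-ax[0],0])
hull=cv2.fillConvexPoly(np.zeros(tray.shape,np.uint8),cv2.convexHull(pts.astype(int)),1)>0
dark=hull&(g.max(2)<45); pale=hull&(g.min(2)>110)
for n,m,z in [('cap',dark,13),('match',pale,21)]:
    k,l,s,ce=cv2.connectedComponentsWithStats(m.astype(np.uint8)); i=1+s[1:,4].argmax()
    P=px2w(cm,ce[i][0]+x0,ce[i][1]+y0,z); print(n,s[i],((P-c2)@ex).round(1),((P-c2)@ax).round(1))
"
```

```text
size 185.9480209664159 99.12752354312391
timer 0.9 41.7
knob -2.6 -47.9
rect ((33.0, 22.5), (1.0, 2.0), 90.0)
sizes 4.48645755510868 2.2649153291547743 [509.85449103 255.67410721   8.        ]Traceback (most recent call last):
  File "<string>", line 20, in <module>
    k,l,s,ce=cv2.connectedComponentsWithStats(m.astype(np.uint8)); i=1+s[1:,4].argmax()
                                                                       ~~~~~~~~~~~~~~^^
ValueError: attempt to get argmax of an empty sequence
```

Tea kit is well inside the tolerance. The colour thresholds for the round tray need adjusting to the dim image.

```bash
python3 -c "
from h import *
cm=eyes.camera_model('top'); im=eyes.capture('top'); g=im.astype(int)
uv=lambda P:w2px(cm,P).round().astype(int)
for n,P in [('cap',(503,175,13)),('wood',(504,221,8)),('match',(502,268,21)),('felt',(505,145,5)),('felt2',(502,240,5))]:
    u,v=uv(P); print(n,u,v,g[v,u])
c=uv((504,221,8)); y0,x0=c[1]-32,c[0]-52; s=g[y0:y0+64,x0:x0+104]
for n in range(0,64,2): print(''.join('#' if p.max()<35 else 'w' if p[0]-p[2]>38 else '.' if p.min()>115 else 'p' if p[0]-p[2]>12 else ' ' for p in s[n]))
print(x0,y0)
"
```

```text
cap 156 252 [48 47 42]
wood 136 251 [148 140  96]
match 113 251 [148 143 120]
felt 170 251 [51 49 46]
felt2 128 252 [96 91 88]
............................ppppppppp...................................................................
........................................................................................................
........................................................................................................
........................................................................................................
........................................................................................................
........................................................................................................
.................................p.ppppppppppwpwwwwwwwwwwwwwwwwwwwwwwwwwwwwwwwwwwwwwwwwwwwwwwwpp........
.............wwwwwwwwwwwwwwwwwwwwwwwwwwwwwwwwwwwwwwwwwwwwwwwwwwwwwwwwwwwwwwwwwwwwwwwwwwwwwwwwwwp........
............pwwwwwwwwwwwwwwwpppppppppppwwwwwwwwwwwwwwwwwwwwwwwwwwwwppppppp  ppppppwwwwwwwwwwwwwp........
............pwwwwwwwwwwwppp 
[... 1693 characters left out ...]
wwwwwwwwwwwwwwwwwwwwwwwwwwwppppppppppwwwwwwwwwwwwwwwwp.........
...........wwwwwwwwwwwwwwwwwwwwwwwwwwwwwwwwwwwwwwwwwwwwwwwwwwwwwwwwwwwwwwwwwwwwwwwwwwwwwwwwwwwp.........
...........wwwwwwwwwwwwwwwwwwwwwwwwwwwwwwwwwwwwwwwwwwwwwwwwwwwwwwwwwwwppppppppppppppppppp.p.............
........................................................................................................
........................................................................................................
........................................................................................................
........................................................................................................
84 219
```

```bash
python3 -c "
from h import *
cm=eyes.camera_model('top'); im=eyes.capture('top').max(2); s=im[219:283,130:186]
for T in (60,70):
    k,l,st,ce=cv2.connectedComponentsWithStats((s<T).astype(np.uint8)); i=1+st[1:,4].argmax()
    print(T,st[i],px2w(cm,ce[i][0]+130,ce[i][1]+219,13).round(1))
print('wellB top-cam [504.8 175.2]')
"
```

```text
60 [ 16  21  25  24 462] [503.4 170.4  13. ]
70 [ 16  20  26  25 502] [503.6 170.5  13. ]
wellB top-cam [504.8 175.2]
```

```bash
python3 -c "
from station import robot
s=robot.read_state(); print(s['time_s'],s['eef_pos'],s['contact_force']); print(robot.sign_off())"
```

```text
31.975 [ 407.44321582 -306.62151675  134.9724924 ] [ 0.90807976  0.29858204 -0.65106281]
the job is handed in; nothing more can be done
None
```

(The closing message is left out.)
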